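# Line up bag clasps for inspection

## Robot

A 6-joint arm with a two-finger parallel gripper is mounted at the origin on the work surface. World frame = base frame: x ahead of the robot, y to its left, z up, the work surface at z = 0. Lengths are in m, angles in rad, forces in N, time in s.
With the tool pointing down it reaches from about 0.35 to 0.975 m from the base axis. Payload 17.4 kg.
Tool frame: the origin (TCP) lies between the finger pads; the fingertips stand ctrl.finger_overhang ahead of it and the grasp point (between the pads) lies 3 mm ahead of it (ctrl.finger_overhang is the distance from the TCP to the fingertips, in m); x points along the fingers, y is the direction in which the jaws open and shut, and the axes are right-handed (so a half turn about x gives the same grasp; the last joint's range is limited). The gripper opens to 85 mm and grips with 20 to 120 N. Pads are 22 mm wide; open, the fingers measure 114 mm over their backs; the gripper's body (76 mm by 85 mm) begins 54 mm behind the grasp point. The pads swing forward as they close: fully open they stand 13 mm farther back than shut.
Start: joints at [1.103, 0.116, 1.442, -0, 1.584, -0.038], TCP at [0.281, 0.614, 0.232] pointing down, gripper open.
Joint ranges: [-2.83, 2.83], [-0.83, 2.19], [0.07, 2.5], [-1.14, 4.28], [0.01, 3], [-2.97, 2.97]. Speed limits (rad/s): [1.89, 1.89, 2.22, 3.14, 3.14, 3.14].

## Interface

Orientations are given as a unit quaternion [x, y, z, w].
In Python, from station import ctrl gives the robot as it stands. Calls block until the motion is done:
- ctrl.goto(position, orientation): joint-space move of the TCP to a pose.
- ctrl.move_straight(position, attitude=None, v=0.15, contact_N=None): straight line of the TCP; attitude=None keeps the orientation; v is the mean speed in m/s. With contact_N (N) it stops when the force on the tool has changed by that much, and returns True; else False.
- ctrl.set_joints(angles): joint-space move.
- ctrl.grip(opening, squeeze=None): finger opening in m; squeeze is the grip in N (None keeps the last); returns when the fingers have stopped.
- ctrl.wait(seconds).
- ctrl.ik(position, orientation): joint angles nearest the present ones, or None.
- ctrl.get_image(name): name is "scene" or "top"; returns a dict with "pixels" (420x560x3 uint8, red, green, blue), "fx", "fy", "cx", "cy" (pixels), "k1" (the pictures are not rectified: a ray, as slopes to the right and down, at radius r is drawn at 1 + k1 r^2 times it, then the intrinsics apply), "rvec" (rotation vector, rad) and "tvec" (3), from world to camera coordinates, as OpenCV has them. Camera axes: x right, y down, z forward; pixel columns grow to the right and rows downward; lengths in m; the calibration is good to about 2 mm. A picture is of the moment at which its call begins. There is no depth.
A pose or a line that the arm cannot do raises ctrl.IKError and nothing moves.
- ctrl.close_job(): hands the job in, once; it reports no verdict.
Readings, each from a call of its own:
- ctrl.read_time_s(): time.
- ctrl.read_q(): joint angles.
- ctrl.read_dq(): joint speeds.
- ctrl.read_joint_torque(): joint torques, N m.
- ctrl.read_tool_pos(): TCP position.
- ctrl.read_orientation(): TCP orientation.
- ctrl.read_force(): force on the tool from outside, world axes, zero at the start.
- ctrl.read_torque(): the same for the moment, N m.
- ctrl.read_finger_gap(): finger opening in m.
Only numpy, scipy, OpenCV 4.12 (cv2) and the standard library are available. Lean on these libraries where they do the work, as an engineer would, in place of code of your own. Each camera call takes 0.05 s, during which the arm holds its last target. There are 200 camera calls.

## Task

Get the bench ready for inspecting the brass bag clasps: first clear every loupe off the green mat and the orange ring into the empty bay of the grey tool tray. Then take the ruler by its handle and, never touching the clasps with the gripper or arm itself, push every clasp, from whichever side of it they lie, square up to the bold white line on the mat, so that their edges farthest from the robot all sit on the line, and lay the ruler back flat in its own bay. Last, slide the lamp along its board, without lifting or tipping it, until its foot is wholly inside the orange ring; leave the case, the binder and the jar alone.

Things in the scene. Friction and masses are not known exactly. Their poses are not given: they have to be found in the camera images.
- mat: Green cutting mat with a fine pale grid, 260 (its x) x 360 (its y) x 3 mm thick, fixed flat on the table, placed and turned a little differently each time. Origin at the centre of its underside; x points roughly away from the robot.
- line (a point): Middle of the bold white line printed on the mat: 3 mm wide, 350 mm long, running along this point's y axis, on the mat's upper face (60 mm from the mat's centre along its x). x is square to the line, pointing away from the robot. The clasps start 20 to 70 mm short of where they belong, or up to 45 mm too far.
- clasp1: Brass bag clasp: a flat plate 34 (its x) x 30 (its y) x 10 mm with a block 20 x 18 mm on top, 15 mm high in all, some 80 g, lying loose on the mat with its x roughly away from the robot. Origin at the centre of its underside, so a clasp that is in line has its origin 17 mm short of the white line. Three to five of the five are present, the others are absent.
- clasp2: Brass bag clasp: a flat plate 34 (its x) x 30 (its y) x 10 mm with a block 20 x 18 mm on top, 15 mm high in all, some 80 g, lying loose on the mat with its x roughly away from the robot. Origin at the centre of its underside, so a clasp that is in line has its origin 17 mm short of the white line. Three to five of the five are present, the others are absent.
- clasp3: Brass bag clasp: a flat plate 34 (its x) x 30 (its y) x 10 mm with a block 20 x 18 mm on top, 15 mm high in all, some 80 g, lying loose on the mat with its x roughly away from the robot. Origin at the centre of its underside, so a clasp that is in line has its origin 17 mm short of the white line. Three to five of the five are present, the others are absent.
- clasp4: Brass bag clasp: a flat plate 34 (its x) x 30 (its y) x 10 mm with a block 20 x 18 mm on top, 15 mm high in all, some 80 g, lying loose on the mat with its x roughly away from the robot. Origin at the centre of its underside, so a clasp that is in line has its origin 17 mm short of the white line. Three to five of the five are present, the others are absent.
- clasp5: Brass bag clasp: a flat plate 34 (its x) x 30 (its y) x 10 mm with a block 20 x 18 mm on top, 15 mm high in all, some 80 g, lying loose on the mat with its x roughly away from the robot. Origin at the centre of its underside, so a clasp that is in line has its origin 17 mm short of the white line. Three to five of the five are present, the others are absent.
- tray: Grey tool tray fixed on the table, 210 (x) x 145 (y) mm, floor 5 mm thick, walls and divider 5 mm thick and 19 mm high above the table. Stands to the robot's left or right. Origin at the centre of its underside.
- ruler_bay (a point): Centre of the floor (5 mm above the table) of the ruler's bay, 200 (along its x, the tray's x) x 60 mm (y) inside. The ruler starts and ends here, lying along the bay.
- loupe_bay (a point): Centre of the floor (5 mm above the table) of the empty bay for the loupes, 200 (along its x) x 70 mm (y) inside.
- ruler: Aluminium ruler, a straight bar 34 (its x) x 140 (its y) x 12 mm high, with an upright black square handle 24 x 24 mm in its middle, from 12 to 62 mm above its underside; 220 g. The same from both sides and ends. Origin at the centre of its underside; its long edges, 17 mm either side, run along its y.
- board: Dark slide board fixed on the table, 300 (x) x 120 (y) x 3 mm thick, on the side away from the tray. Origin at the centre of its underside. It bears the two rings.
- orange_ring: Orange ring printed flat on the slide board, 100 mm inside and 110 mm outside diameter: the lamp's working place. Origin at its centre, on the board's upper face.
- grey_ring: Grey ring of the same size on the board, 170 mm from the orange one towards or away from the robot: the lamp's parking place, where it starts. Origin at its centre.
- lamp: Low inspection lamp: round grey weighted foot 80 mm across and 22 mm high with a lit white ring, and an upright black round grip post 22 mm across from 22 to 78 mm above its underside; about 0.5 kg, slides on the board. Origin at the centre of its underside.
- loupe1: Folded black loupe, a block 44 (its x) x 24 (its y) x 26 mm high with a round lens, 40 g, starting inside the orange ring at any yaw (loupe1) or on the part of the mat nearest the robot (loupe2, loupe3). Two or three of the three are present. Origin at the centre of its underside.
- loupe2: Folded black loupe, a block 44 (its x) x 24 (its y) x 26 mm high with a round lens, 40 g, starting inside the orange ring at any yaw (loupe1) or on the part of the mat nearest the robot (loupe2, loupe3). Two or three of the three are present. Origin at the centre of its underside.
- loupe3: Folded black loupe, a block 44 (its x) x 24 (its y) x 26 mm high with a round lens, 40 g, starting inside the orange ring at any yaw (loupe1) or on the part of the mat nearest the robot (loupe2, loupe3). Two or three of the three are present. Origin at the centre of its underside.
- case: Bystander: olive clutch case with brass lock, 80 x 160 x 50 mm, beyond the mat. Origin at the centre of its underside.
- binder: Bystander: small white binder, 80 x 160 x 40 mm, beyond the mat. Origin at the centre of its underside.
- jar: Bystander: amber jar, 50 mm across and 65 mm high, between them. Origin at the centre of its underside.

How it is judged:
By the outcome, as a careful person would: the job done as asked, in the order asked, and still so for the second after the job is handed in, with the robot touching nothing.
Of clasp1, clasp2, clasp3, clasp4, clasp5 only 3 to 5 are there at a start; the rules pass over those that are not, and their reading is None.
Of loupe1, loupe2, loupe3 only 2 to 3 are there at a start; the rules pass over those that are not, and their reading is None.
At some moment in a run one of clasp1, clasp2, clasp3, clasp4, clasp5 may be knocked a few centimetres aside while the robot is not near it.
Once in a run the grip may slacken for a moment while it holds something.
It also fails if it takes over 210 s, if anything falls off the work surface, if the arm or the gripper's body presses on something with over 40 N, if the wrist force passes 120 N, or if a joint passes its speed limit or range.

## Working session

There is one attempt and no reset: what is moved stays moved. The work goes in short steps, each a Python script; the robot and the scene stay as the last script left them, time stands still between calls to the robot, and variables do not carry over. Pictures are saved under pics/ and viewed, about 12 in all and at most 16, crops included, and the job is handed in when it is done.

```bash
ls; mkdir -p pics
cat > h.py <<'E'
import numpy as np, cv2
from station import ctrl
def cam(name, save=None):
    d=ctrl.get_image(name)
    if save: cv2.imwrite('pics/'+save, d['pixels'][:,:,::-1])
    return d
def ray(d,uv,z):
    """pixels (N,2) -> world points on plane z"""
    uv=np.atleast_2d(np.asarray(uv,float))
    p=(uv-[d['cx'],d['cy']])/[d['fx'],d['fy']]
    s=p.copy()
    for _ in range(20): s=p/(1+d['k1']*(s**2).sum(1,keepdims=True))
    R=cv2.Rodrigues(np.asarray(d['rvec'],float))[0]; t=np.asarray(d['tvec'],float).ravel()
    c=-R.T@t; w=np.c_[s,np.ones(len(s))]@R
    return c+w*((z-c[2])/w[:,2])[:,None]
def campos(d):
    R=cv2.Rodrigues(np.asarray(d['rvec'],float))[0]; return -R.T@np.asarray(d['tvec'],float).ravel()
def proj(d,P):
    R=cv2.Rodrigues(np.asarray(d['rvec'],float))[0]; q=np.atleast_2d(P)@R.T+np.asarray(d['tvec'],float).ravel()
    s=q[:,:2]/q[:,2:]; s=s*(1+d['k1']*(s**2).sum(1,keepdims=True))
    return s*[d['fx'],d['fy']]+[d['cx'],d['cy']]
E
python3 - <<'E'
from h import *
print(ctrl.finger_overhang, ctrl.read_orientation(), ctrl.read_tool_pos(), ctrl.read_time_s())
for n in('top','scene'):
    d=cam(n,n+'0.png'); print(n,{k:v for k,v in d.items() if k!='pixels'},campos(d))
E
```

```text
pics
0.022 [ 0.15037026  0.69095189 -0.15121062  0.69073122] [0.28118196 0.61340678 0.2307576 ] 0.0
top {'fx': 383.8915349852405, 'fy': 383.8915349852405, 'cx': 280.033127998792, 'cy': 212.66070240475398, 'k1': 0.012060529334494622, 'rvec': array([ 2.17514822, -2.21770056,  0.12159705]), 'tvec': array([0.00377582, 0.61772147, 0.79617172])} [0.55355362 0.01872727 0.84184984]
scene {'fx': 389.79916404427814, 'fy': 389.79916404427814, 'cx': 276.6293917791568, 'cy': 211.01138594551864, 'k1': -0.04599831293683773, 'rvec': array([ 1.36027986,  2.29702487, -0.81899279]), 'tvec': array([ 0.29856059, -0.40470217,  1.25264819])} [1.11676819 0.26629448 0.7099055 ]
```

View pics/top0.png

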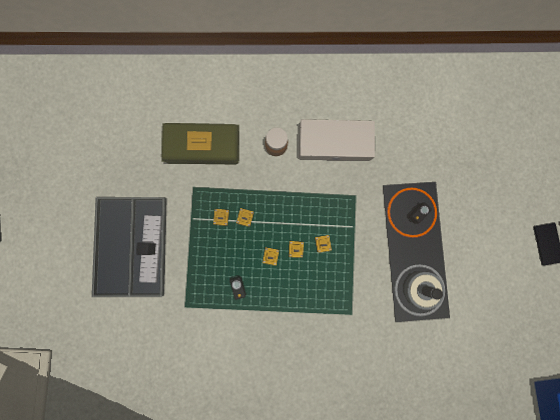

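View pics/scene0.png

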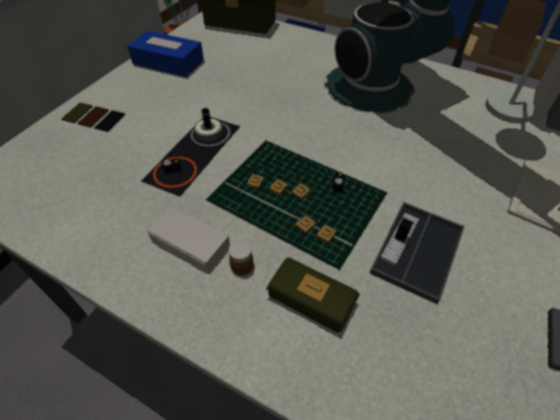

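```bash
cat >> h.py <<'E'
def mask_hsv(im,lo,hi):
    return cv2.inRange(cv2.cvtColor(im,cv2.COLOR_RGB2HSV),lo,hi)
def blobs(m,amin,roi=None):
    if roi is not None:
        z=np.zeros_like(m); a,b,c,e=roi; z[c:e,a:b]=m[c:e,a:b]; m=z
    cs=cv2.findContours(m,cv2.RETR_EXTERNAL,cv2.CHAIN_APPROX_NONE)[0]
    return [c for c in cs if cv2.contourArea(c)>=amin]
def rect(P):
    """min area rect of world xy points -> centre, (long,short), yaw of long side"""
    (c,s,a)=cv2.minAreaRect((P[:,:2]*1000).astype(np.float32)); a=np.radians(a); s=list(s)
    if s[0]<s[1]: s=s[::-1]; a+=np.pi/2
    return np.array(c)/1000,s,(a+np.pi/2)%np.pi-np.pi/2
E
python3 - <<'E'
from h import *
im=cv2.imread('pics/top0.png')
a=cv2.resize(im[180:330,375:460],None,fx=4,fy=4,interpolation=cv2.INTER_CUBIC)
b=cv2.resize(im[180:320,85:225],None,fx=4,fy=4,interpolation=cv2.INTER_CUBIC)
c=np.zeros((600,340+400,3),np.uint8); c[:,:340]=a; c[:,340:]=cv2.resize(im[180:330,150:250],None,fx=4,fy=4,interpolation=cv2.INTER_CUBIC)
cv2.imwrite('pics/crop0.png',c)
d=cam('top'); im=d['pixels']
m=mask_hsv(im,(65,80,30),(95,255,255))
c=max(blobs(m,500),key=cv2.contourArea); hull=cv2.convexHull(c)[:,0]
print('mat',rect(ray(d,hull,.003)))
w=mask_hsv(im,(0,0,140),(180,70,255)); 
ys,xs=np.nonzero(w[200:240,195:352]); P=ray(d,np.c_[xs+195,ys+200],.003)
print('whites',len(xs)); 
y=mask_hsv(im,(12,110,90),(30,255,255))
for c in blobs(y,40,(185,360,180,320)): print('clasp',c[:,0].mean(0).round(1),cv2.contourArea(c),rect(ray(d,c[:,0],.014)))
o=mask_hsv(im,(3,150,100),(14,255,255))
for c in blobs(o,200,(375,460,180,330)): print('ring',rect(ray(d,c[:,0],.003)))
for n,uv in dict(loupe2=(237,287),ring=(413,212),lampfoot=(420,290)).items(): print(n,ray(d,[uv],.015))
for q in [(237,287),(145,249),(115,249),(421,212)]: print(q, im[q[1],q[0]])
E
```

```text
mat (array([0.50233878, 0.01396819]), [357.38262939453125, 187.34091186523438], np.float64(1.4962054457195215))
whites 176
clasp [270.2 255.5] 188.0 (array([0.52583051, 0.01422873]), [33.819740295410156, 30.708045959472656], np.float64(-0.2175846552752727))
clasp [295.5 248.8] 191.0 (array([ 0.53951709, -0.04129748]), [34.26203918457031, 30.206575393676758], np.float64(-0.022504643317550865))
clasp [323.4 243.4] 191.0 (array([ 0.55030817, -0.09989146]), [33.59164047241211, 31.052682876586914], np.float64(0.13827885554937192))
clasp [220.5 217.2] 186.5 (array([0.61255652, 0.11970784]), [32.356834411621094, 31.963285446166992], np.float64(-0.019180751961023645))
clasp [244.3 216.7] 179.5 (array([0.61054291, 0.06795792]), [34.06156921386719, 30.4875431060791], np.float64(-0.28918280907567073))
ring (array([ 0.61576135, -0.30129706]), [108.74162292480469, 108.67164611816406], np.float64(-0.8161719218996955))
loupe2 [[0.4619748  0.08603948 0.015     ]]
ring [[ 0.61459058 -0.29882691  0.015     ]]
lampfoot [[ 0.44638329 -0.30574897  0.015     ]]
(237, 287) [157 166 162]
(145, 249) [57 56 55]
(115, 249) [65 67 70]
(421, 212) [119 114 116]
```

View pics/crop0.png

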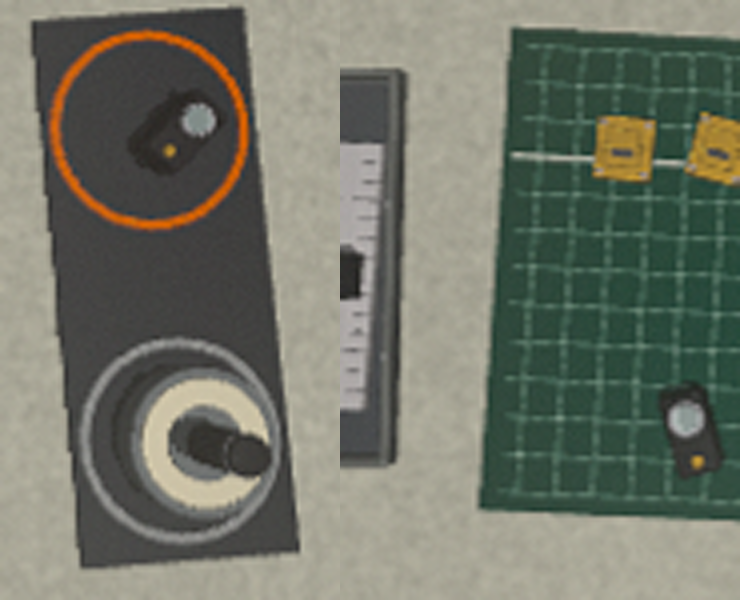

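```bash
cat >> h.py <<'E'
from scipy.spatial.transform import Rotation as Rot
def quat(yaw):
    """tool down, jaw direction at world yaw"""
    x=np.array([0,0,-1.]); y=np.array([np.cos(yaw),np.sin(yaw),0]); return Rot.from_matrix(np.c_[x,y,np.cross(x,y)]).as_quat()
def best(pos,yaw):
    """of the two half-turn twins, the one with less wrist turn"""
    q=np.array(ctrl.read_q()); c=[]
    for a in(yaw,yaw+np.pi):
        s=ctrl.ik(pos,quat(a))
        if s is not None: c.append((abs(np.array(s)[5]),a))
    return quat(min(c)[1])
def line_fit(d,slope=None,cols=(194,352)):
    """white line: columnwise centroid -> world fit x=a+b*y at z=.003 (robust)"""
    im=d['pixels'].astype(float).min(2); u0,v0,u1,v1=193,219.2,352,226.8; pts=[]
    for u in range(*cols):
        v=v0+(u-u0)*(v1-v0)/(u1-u0); r=np.arange(int(v)-4,int(v)+6); g=im[r,u]; k=np.median(g)
        w=np.clip(g-k-10,0,None); c=(w*r).sum()/max(w.sum(),1e-9)
        sat=d['pixels'][r,u].astype(float); yel=(sat[:,0]-sat[:,2]).max()
        if g.max()-k>50 and yel<40 and abs(c-v)<2.5: pts.append((u,c))
    P=ray(d,pts,.003); b,a=np.polyfit(P[:,1],P[:,0],1)
    for _ in range(5):
        e=P[:,0]-a-b*P[:,1]; P=P[abs(e)<max(2.*e.std(),.0004)]; b,a=np.polyfit(P[:,1],P[:,0],1)
    return a,b,len(P),(P[:,0]-a-b*P[:,1]).std()
def clasps(d):
    a,b,_,_=line_fit(d) if d.get('L') is None else d['L']
    out=[]
    for c in blobs(mask_hsv(d['pixels'],(12,110,90),(30,255,255)),40,(185,360,180,320)):
        P=ray(d,c[:,0],.013); ctr,s,yaw=rect(P); 
        far=((P[:,0]-a-b*P[:,1])/np.hypot(1,b)).max(); out.append((c[:,0].mean(0).round(1),ctr.round(4),round(far*1000,1),np.round(s,1),round(yaw,3)))
    return out
E
python3 - <<'E'
from h import *
d=cam('top')
print('line x=a+b*y',line_fit(d))
T=ray(d,[(97,198),(166,198),(163,296),(93,295)],.019); print('tray corners',T[:,:2].round(4), T.mean(0))
c=max([c for c in blobs(mask_hsv(d['pixels'],(0,0,130),(180,60,255)),50,(132,162,205,292))],key=cv2.contourArea)
cc=np.vstack(blobs(mask_hsv(d['pixels'],(0,0,130),(180,60,255)),50,(132,162,205,292)))
print('ruler',rect(ray(d,cc[:,0],.017)))
f=lambda x,y,ox:((x+.5)/4-.5+ox,(y+.5)/4-.5+180)
for n,l,g,ox in(('l1',(198,121),(170,150),375),('l2',(686-340,420),(698-340,463),150)):
    P=ray(d,[f(*l,ox),f(*g,ox)],.029)[:,:2]; v=P[1]-P[0]
    print(n,P[0]+.27*v,'long yaw',np.arctan2(v[1],v[0]),np.linalg.norm(v))
P=ray(d,[f(248,456,375)],.081); print('post top',P)
P=ray(d,[f(206,444,375)],.025); print('lamp foot top ~',P)
E
```

```text
line x=a+b*y (np.float64(0.5977455208101244), np.float64(0.06943466230160954), 124, np.float64(0.00015327606390907648))
tray corners [[0.6563 0.3792]
 [0.6539 0.2346]
 [0.4477 0.2401]
 [0.4536 0.3838]] [0.55288522 0.3094096  0.019     ]
ruler (array([0.54819775, 0.26890421]), [139.24754333496094, 34.6607780456543], np.float64(-0.06776027235348536))
l1 [ 0.61356168 -0.31346386] long yaw 2.3365993446275404 0.022097841827679227
l2 [0.46245268 0.08504922] long yaw -2.879155088621945 0.023035996747494392
post top [[ 0.44712985 -0.31261561  0.081     ]]
lamp foot top ~ [[ 0.44607594 -0.31486395  0.025     ]]
```

```bash
cat >> h.py <<'E'
def go(x,y,z,yaw,fast=True):
    p=[x,y,z]; ctrl.goto(p,best(p,yaw))
def line(x,y,z,v=.15,**k): return ctrl.move_straight([x,y,z],v=v,**k)
def pick_loupe(x,y,longyaw):
    j=longyaw+np.pi/2
    ctrl.grip(.06,40); go(x,y,.14,j); line(x,y,.028,.12); ctrl.grip(.0,40)
    g=ctrl.read_finger_gap(); line(x,y,.16,.2); return g
def place_loupe(x,y,yaw=-.02):
    go(x,y,.13,yaw); g=ctrl.read_finger_gap(); line(x,y,.034,.12)
    line(x,y,.0305,.03,contact_N=4); ctrl.grip(.045); line(x,y,.14,.25); return g
E
python3 - <<'E'
from h import *
print(pick_loupe(.4625,.085,-2.879)); print(place_loupe(.50,.343), ctrl.read_time_s())
print(pick_loupe(.6136,-.3135,2.3366))
go(.41,-.13,.16,0); go(.41,.13,.16,0)
print(ctrl.read_finger_gap(), place_loupe(.60,.341), ctrl.read_time_s())
d=cam('top','top1.png')
print(clasps(d))
E
```

```text
0.02010196300427755
-0.00013067942027767884 8.325
0.020353101209710147
-4.695091425567447e-05 8.382650983602722e-05 18.875
[(array([276.4, 256.1]), array([0.5244, 0.002 ]), np.float64(-54.5), array([64.4, 36.3]), np.float64(1.55)), (array([323.4, 243.4]), array([ 0.5503, -0.1   ]), np.float64(-21.8), array([33.6, 31.1]), np.float64(0.138)), (array([220.6, 217.4]), array([0.6121, 0.1195]), np.float64(23.1), array([34.6, 31. ]), np.float64(-0.106)), (array([244.3, 216.7]), array([0.6105, 0.068 ]), np.float64(27.2), array([34.3, 30.5]), np.float64(-0.289))]
```

View pics/top1.png

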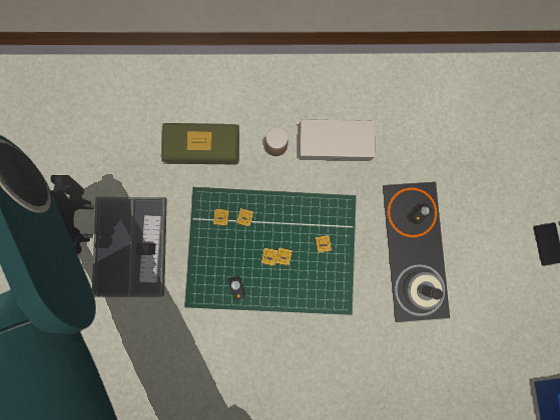

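```bash
cat >> h.py <<'E'
def loupe(d,roi):
    a,b,c,e=roi; s=cv2.resize(d['pixels'][c:e,a:b],None,fx=4,fy=4,interpolation=cv2.INTER_CUBIC); h=cv2.cvtColor(s,cv2.COLOR_RGB2HSV)
    L=max(blobs(cv2.inRange(h,(0,0,120),(180,70,255)),30),key=cv2.contourArea)[:,0].mean(0)
    G=max(blobs(cv2.inRange(h,(10,110,70),(35,255,255)),2),key=cv2.contourArea)[:,0].mean(0)
    P=ray(d,[(L+.5)/4-.5+[a,c],(G+.5)/4-.5+[a,c]],.029)[:,:2]; v=P[1]-P[0]
    return P[0]+.27*v,np.arctan2(v[1],v[0]),np.linalg.norm(v)
E
python3 - <<'E'
from h import *
ctrl.wait(.1)
d=cam('top')
r2=loupe(d,(222,255,270,306)); r1=loupe(d,(398,434,196,232)); print(r2,r1)
(x,y),a,_=r2; j=a+np.pi/2
ctrl.grip(.06,60); go(x,y,.12,j); print(line(x,y,.021,.06,contact_N=6)); print(ctrl.read_tool_pos(),ctrl.read_force())
ctrl.grip(0,60); print(ctrl.read_finger_gap(),ctrl.read_tool_pos()); ctrl.wait(.3); print(ctrl.read_finger_gap())
line(x,y,.045,.05); print(ctrl.read_finger_gap())
s=cam('scene'); cv2.imwrite('pics/s2.png',cv2.resize(s['pixels'][130:230,270:410,::-1],None,fx=5,fy=5))
E
```

```text
(array([0.46216883, 0.08714458]), np.float64(-2.883184401572562), np.float64(0.02310126408082569)) (array([ 0.60724187, -0.32173521]), np.float64(-2.8925483077380227), np.float64(0.036371701167209))
False
[0.4623523  0.08715736 0.0213281 ] [-0.21895947 -0.3961841   0.4551322 ]
0.021997065153166358 [0.46240124 0.08715668 0.02138333]
0.021973605748081177
0.021929575682755918
```

View pics/s2.png

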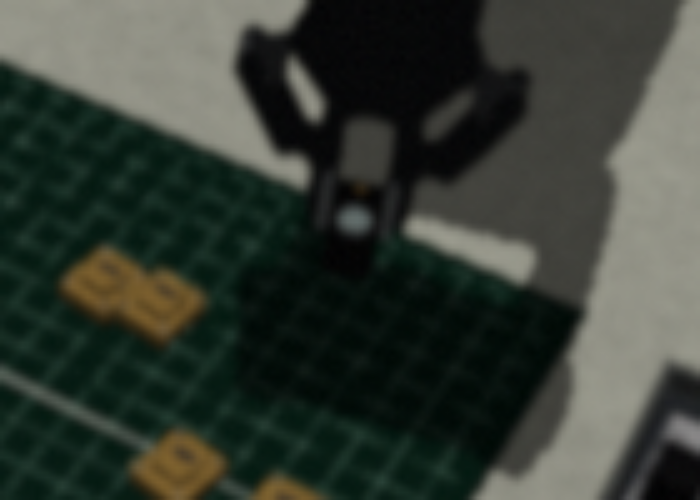

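```bash
sed -i 's/line(x,y,.034,.12)/line(x,y,.028,.12)/; s/line(x,y,.0305,.03,contact_N=4)/line(x,y,.0235,.03,contact_N=4)/; s/line(x,y,.028,.12); ctrl.grip(.0,40)/line(x,y,.021,.1); ctrl.grip(.0,60)/; s/ctrl.grip(.06,40); go/ctrl.grip(.06,60); go/; s/line(x,y,.16,.2); return g/line(x,y,.16,.15); return g, ctrl.read_finger_gap()/' h.py
python3 - <<'E'
from h import *
p=ctrl.read_tool_pos(); line(p[0],p[1],.15)
print(place_loupe(.50,.343), ctrl.read_finger_gap(),ctrl.read_time_s())
d=cam('top'); r1=loupe(d,(408,432,200,226)); print(r1)
E
```

```text
0.02221845394050203 0.04491620770498082 27.8333
(array([ 0.61251189, -0.3147419 ]), np.float64(2.3216554192073806), np.float64(0.022988408067165827))
```

Run:
```python
from h import *
print(pick_loupe(.6126,-.3145,2.3217))
go(.41,-.13,.16,0); go(.41,.13,.16,0)
print(ctrl.read_finger_gap())
if ctrl.read_finger_gap()>.015:
    print(place_loupe(.60,.341))
else: go(.45,.30,.2,0)
print(ctrl.read_time_s())
go(.45,.33,.25,0)
d=cam('top','top2.png'); print(clasps(d))
```

```text
(0.022005390449500336, 0.021863067571236548)
0.022292174441376936
0.021948671910839785
38.85
[(array([276.3, 256.2]), array([0.5255, 0.0019]), np.float64(-54.5), array([64.4, 34.2]), np.float64(1.548)), (array([323.4, 243.4]), array([ 0.5503, -0.1   ]), np.float64(-21.8), array([33.6, 31.1]), np.float64(0.138)), (array([220.5, 217.2]), array([0.6121, 0.1195]), np.float64(23.1), array([34.6, 31. ]), np.float64(-0.106)), (array([244.6, 216.5]), array([0.6107, 0.068 ]), np.float64(27.1), array([34.3, 30.5]), np.float64(-0.289))]
```

View pics/top2.png

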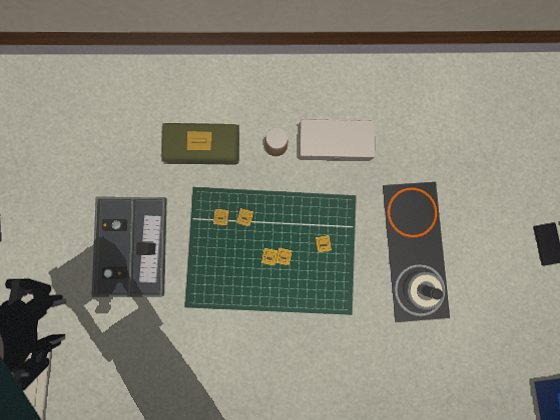

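```bash
cat >> h.py <<'E'
TH=-np.arctan(.06943); N=np.array([np.cos(TH),np.sin(TH)]); 
def lp(s,y):
    """world xy at distance s beyond the line (along its normal), at world y"""
    T=np.array([-N[1],N[0]]); P0=np.array([.59775,0]); k=(y-s*N[1])/T[1]; return P0+s*N+k*T
def to(s,y,z,v=.15,**k): p=lp(s,y); return line(p[0],p[1],z,v,**k)
def st(): print('gap',round(ctrl.read_finger_gap(),4),'pos',np.round(ctrl.read_tool_pos(),4),'F',np.round(ctrl.read_force(),2),'t',ctrl.read_time_s())
E
python3 - <<'E'
from h import *
x,y,a=.5482,.2689,-.0678+np.pi/2
ctrl.grip(.05,60); go(x,y,.13,a); line(x,y,.054,.1); st()
ctrl.grip(0,80); st(); line(x,y,.10,.12); st()
p=lp(.055,.25); ctrl.goto([*p,.105],best([*p,.105],TH)); st()
to(.055,.10,.10,.15); st()
to(.055,.10,.056,.1); to(.055,.10,.0505,.02,contact_N=3); st()
E
```

```text
gap 0.0502 pos [0.5485 0.269  0.0547] F [0.43 0.23 0.75] t 42.2917
gap 0.0218 pos [0.5486 0.2692 0.055 ] F [-0.36  1.15  6.05] t 42.65
gap 0.0219 pos [0.548  0.2688 0.0996] F [-1.61  0.69 -3.61] t 43.1833
gap 0.0217 pos [0.6699 0.25   0.1044] F [ 0.4   1.16 -2.17] t 44.5083
gap 0.0219 pos [0.6599 0.1007 0.1   ] F [ 0.03 -0.8  -3.39] t 45.6583
gap 0.0218 pos [0.6601 0.1001 0.053 ] F [ 0.94 -0.27  4.42] t 46.5
```

Run:
```python
from h import *
Z=.0538
to(.055,.10,Z,.02); to(.030,.10,Z,.08); to(.0185,.10,Z,.03); st(); ctrl.wait(.2)
to(.045,.10,Z,.08); to(.045,.10,.10,.12); to(.045,.27,.12,.2); st()
d=cam('top','top3.png'); print(line_fit(d)); [print(c) for c in clasps(d)]
```

```text
gap 0.0216 pos [0.6231 0.1    0.0538] F [-0.55  0.65 -1.72] t 47.75
gap 0.0214 pos [0.6616 0.2691 0.1196] F [-0.02  1.15 -2.15] t 49.975
(np.float64(0.5977335437489492), np.float64(0.06938048830649515), 127, np.float64(0.00014798840825715673))
(array([276.3, 256.3]), array([0.5244, 0.002 ]), np.float64(-54.5), array([64.4, 36.3]), np.float64(1.55))
(array([323.4, 243.4]), array([ 0.5503, -0.1   ]), np.float64(-21.8), array([33.6, 31.1]), np.float64(0.138))
(array([245.8, 228.6]), array([0.5846, 0.0654]), np.float64(0.1), array([34.5, 30.1]), np.float64(-0.019))
(array([221. , 227.4]), array([0.5889, 0.119 ]), np.float64(-0.3), array([32.3, 30.2]), np.float64(-0.019))
```

View pics/top3.png

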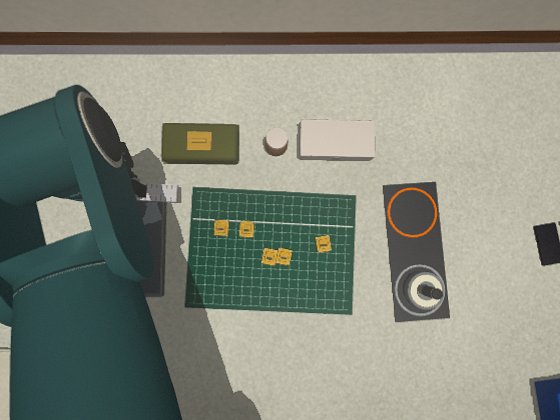

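```bash
cat >> h.py <<'E'
def edges(d,L):
    """subpixel far & near plate edges rel. to the line (mm), with slope, per yellow blob"""
    a,b=L[:2]; im=d['pixels'].astype(float); yl=im[:,:,0]-im[:,:,2]; res=[]
    for c in blobs(mask_hsv(d['pixels'],(12,110,90),(30,255,255)),40,(185,360,180,320)):
        u0,v0=c[:,0].min(0); u1,v1=c[:,0].max(0); E={0:[],1:[]}
        for u in range(u0+2,u1-1):
            r=np.arange(v0-4,v1+5); g=yl[r,u]; h=np.median(g[(r>v0+2)&(r<v1-2)])/2+g[:2].mean()/2
            i=np.nonzero(g>h)[0]; i0,i1=i[0],i[-1]
            E[0].append((u,r[i0]-(g[i0]-h)/(g[i0]-g[i0-1]))); E[1].append((u,r[i1]+(g[i1]-h)/(g[i1]-g[i1+1])))
        o=[np.round(c[:,0].mean(0)),ray(d,[c[:,0].mean(0)],.014)[0,:2].round(4)]
        for k in E:
            P=ray(d,E[k],.013); s=(P[:,0]-a-b*P[:,1])/np.hypot(1,b)*1000; q=np.polyfit(P[:,1]-P[:,1].mean(),s,1)
            o+=[round(np.median(s),2),round(q[0]/1000,3)]
        res.append(o)
    return res
E
python3 - <<'E'
from h import *
d=cam('top'); L=line_fit(d)
for e in edges(d,L): print(*e)
E
```

```text
[276. 256.] [0.5251 0.0013] -55.82 -0.04 -88.99 -0.051
[323. 244.] [ 0.55   -0.1003] -23.47 -0.178 -56.81 -0.135
[246. 228.] [0.5859 0.0654] 0.36 -0.021 -34.09 0.009
[221. 228.] [0.5883 0.1193] 0.29 -0.057 -33.89 0.02
```

Run:
```python
from h import *
Z=.0538
to(-.125,.27,.12,.2); to(-.125,-.041,.10,.2); to(-.125,-.041,.056,.1); to(-.125,-.041,Z,.03); st()
to(-.075,-.041,Z,.08); to(-.0504,-.041,Z,.03); st(); ctrl.wait(.2)
to(-.08,-.041,Z,.08); to(-.125,-.041,.10,.12); to(-.125,.27,.12,.2); st()
d=cam('top','top4.png'); L=line_fit(d); print(L)
for e in edges(d,L): print(*e)
```

```text
gap 0.0216 pos [ 0.4698 -0.041   0.0541] F [-0.63  0.02 -2.61] t 53.625
gap 0.0219 pos [ 0.5444 -0.041   0.0538] F [ 0.7   0.64 -2.54] t 55.375
gap 0.0218 pos [0.4913 0.2693 0.12  ] F [-0.21  0.46 -2.6 ] t 58.5
(np.float64(0.5977632844490741), np.float64(0.06935977837153041), 82, np.float64(0.0001502814997327215))
[324. 232.] [ 0.5742 -0.1023] 0.32 -0.017 -33.98 0.126
[274. 230.] [0.5817 0.0046] 0.46 0.003 -33.77 0.015
[246. 228.] [0.5859 0.0654] 0.32 -0.021 -34.15 0.011
[221. 227.] [0.589  0.1188] 0.23 -0.058 -33.89 0.017
```

View pics/top4.png

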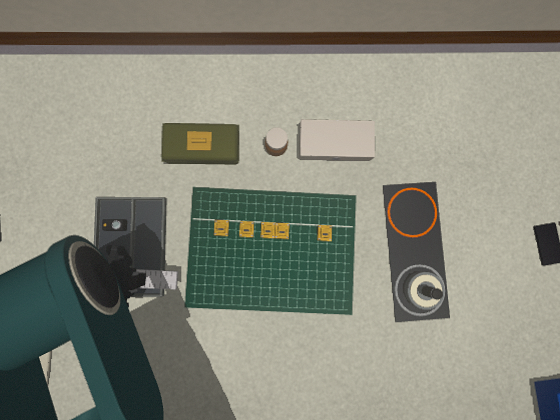

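Run:
```python
from h import *
x,y,a=.5486,.2692,-.045+np.pi/2
go(x,y,.12,a); st(); line(x,y,.062,.1); print(line(x,y,.0535,.02,contact_N=3)); st()
ctrl.grip(.05); line(x,y,.13,.15); st()
go(.42,-.2,.25,0)
d=cam('top','top5.png'); L=line_fit(d)
for e in edges(d,L): print(*e)
cc=np.vstack(blobs(mask_hsv(d['pixels'],(0,0,130),(180,60,255)),50,(132,162,205,292)))
print('ruler',rect(ray(d,cc[:,0],.017)))
```

```text
gap 0.0218 pos [0.5486 0.2691 0.12  ] F [ 0.86 -0.08 -1.99] t 60.0
True
gap 0.0219 pos [0.5488 0.2694 0.055 ] F [-0.04 -0.    4.96] t 61.1333
gap 0.0499 pos [0.5483 0.2691 0.1291] F [-0.44  0.56 -0.33] t 62.175
[324. 232.] [ 0.5742 -0.1023] 0.3 -0.015 -34.0 0.125
[274. 230.] [0.5818 0.0043] 0.5 0.003 -33.78 0.015
[246. 228.] [0.5859 0.0654] 0.36 -0.022 -34.09 0.01
[221. 228.] [0.5883 0.1193] 0.25 -0.056 -33.85 0.021
ruler (array([0.54846283, 0.26907135]), [139.13853454589844, 34.87861251831055], np.float64(-0.04783929476747506))
```

View pics/top5.png

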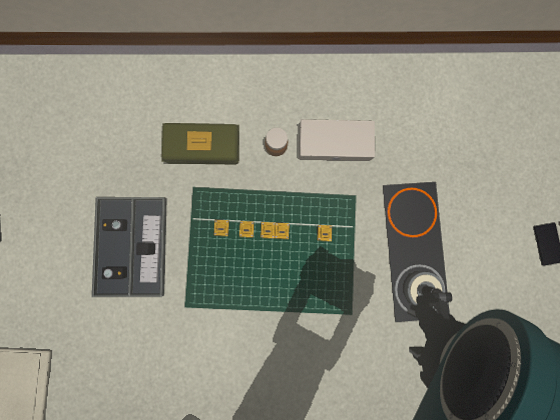

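Run:
```python
from h import *
x,y=.448,-.313; X,Y=.6195,-.3013; yaw=np.arctan2(Y-y,X-x)
ctrl.grip(.07); go(x,y,.15,yaw); line(x,y,.056,.1); ctrl.grip(.028,20); st()
line(X,Y,.056,.06); st(); ctrl.wait(.3); ctrl.grip(.06); line(X,Y,.15,.12)
go(.42,-.05,.3,0); go(.40,.2,.3,0) ; st()
d=cam('top','top6.png'); L=line_fit(d)
for e in edges(d,L): print(*e)
s=cam('scene')
a=cv2.resize(d['pixels'][180:330,370:460,::-1],None,fx=4,fy=4,interpolation=cv2.INTER_CUBIC)
b=cv2.resize(s['pixels'][100:220,130:240,::-1],(440,480),interpolation=cv2.INTER_CUBIC)
o=np.zeros((600,800,3),np.uint8); o[:,:360]=a; o[:480,360:]=b; cv2.imwrite('pics/end.png',o)
```

```text
gap 0.0277 pos [ 0.448  -0.313   0.0561] F [ 0.69 -0.99  0.58] t 66.6
gap 0.0275 pos [ 0.6194 -0.3013  0.056 ] F [-3.72  0.24  1.46] t 69.6167
gap 0.06 pos [0.4005 0.1993 0.2998] F [ 0.02 -0.42 -0.24] t 73.575
[324. 232.] [ 0.5742 -0.1023] 0.32 -0.018 -33.97 0.124
[274. 230.] [0.5818 0.0043] 0.47 0.003 -33.77 0.015
[246. 228.] [0.5859 0.0654] 0.34 -0.02 -34.09 0.011
[221. 228.] [0.5878 0.119 ] 0.24 -0.056 -33.89 0.022
```

View pics/end.png

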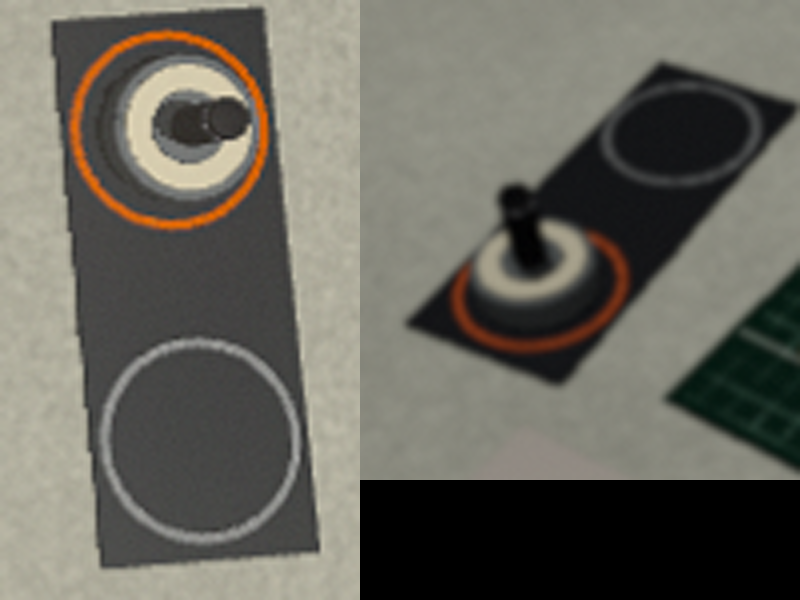

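View pics/top6.png

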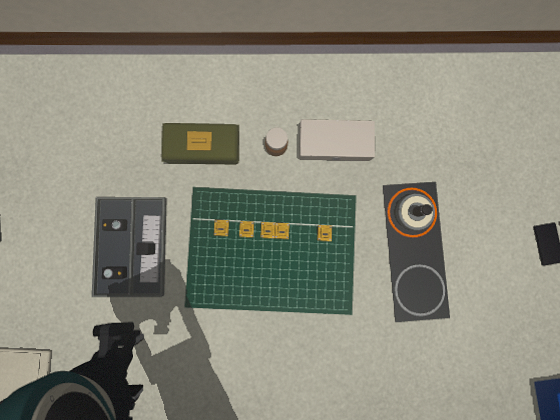

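Run:
```python
from h import *
d=cam('top'); f=lambda x,y:((x+.5)/4-.5+370,(y+.5)/4-.5+180)
print('post',ray(d,[f(229,117)],.081)); 
c=max(blobs(mask_hsv(d['pixels'],(15,10,150),(40,90,255)),50,(385,440,185,240)),key=cv2.contourArea); h=cv2.convexHull(c)[:,0]
print('lit ring',rect(ray(d,h,.025)))
o=np.vstack(blobs(mask_hsv(d['pixels'],(3,150,100),(14,255,255)),5,(375,460,180,250))); print('orange',rect(ray(d,cv2.convexHull(o)[:,0],.003)))
```

```text
post [[ 0.6155106  -0.30191991  0.081     ]]
lit ring (array([ 0.61541095, -0.30325504]), [67.03080749511719, 66.52031707763672], np.float64(-0.8183533837276067))
orange (array([ 0.61673901, -0.30137518]), [109.11006164550781, 107.25614166259766], np.float64(-0.042935083620093906))
```

Lamp centre is within about 2 mm of the ring centre (10 mm is allowed). All checks pass, so I'm handing in.

Run:
```python
from h import *
st(); print(ctrl.close_job())
```

```text
gap 0.06 pos [0.4005 0.1989 0.3   ] F [-0.07 -0.25  0.39] t 73.725
the job is handed in; nothing more can be done
None
```

The bench is ready and I handed the job in at about 74 s of the 210 s allowed; it gave no verdict.

- **Loupes:** Two were present, and both now lie in the empty bay. My first grasp of each was too shallow and closed on nothing. I gripped lower, and both second tries held.
- **Clasps:** All five were present. I pushed two back from beyond the line and three up to it, using only the ruler. The last picture puts their far edges +0.2 to +0.5 mm past the line's middle, and they look square. Two clasps ended side by side and were measured as one shape. One clasp was knocked aside early in the run, before I pushed any of them.
- **One reading that disagrees:** The rightmost clasp's near edge read about 0.12 rad out of square. Its far edge read only 0.02 rad, so I took the near reading as an image artefact and left it.
- **Ruler:** It lies flat back in its own bay, within 1 mm of where it started.
- **Lamp:** I slid it along the board with the fingers loosely around its post. Its centre is about 2 mm from the ring's centre, against a 10 mm margin. The foot is wholly inside the orange ring.
- **Case, binder and jar:** The robot went nowhere near them, and they look unmoved in the pictures.

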